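# Face the label to the scanner and start it with the key

## Task

Start a label scan. First turn the sample canister in its ring so that the raised label plate on its side faces squarely at the scanner block, without lifting it out, and let go of it; then take the round-headed key out of the stand (leave the square-headed one), push it fully home in the key switch box, working it past the sticky pins, and turn it clockwise (seen from above) a quarter turn up to its stop. The switch is sprung: finish while still gripping the key and holding it turned, without disturbing the other things on the bench.

Things in the scene. Friction and masses are not known exactly. Their poses are not given: they have to be found in the camera images.
- reader: Label reader, fixed: grey foot plate 166x80 mm, 12 mm thick; a steel locating ring (inner radius 27.5 mm, 8 mm high) round the origin; a grey scanner block 40x66 mm, top 80 mm above the bench, its front 78 mm from the origin along +x, its dark window looking back at the canister. Origin: on the ring's axis, on the bench. The label must face along the reader's +x.
- canister: Loose sample canister, about 0.25 kg, upright in the reader's ring, its underside 12 mm above the bench. White body 50 mm in diameter, 70 mm high; above it a grey cap 44 mm in diameter, 70 to 100 mm up: grip this to turn it. Origin: centre of the underside, z up. The label plate is on its own +x side. The label starts 0.7 to 1.5 rad clockwise (seen from above) of the scanner.
- label (a point): Middle of the outer face of the canister's raised, ribbed metal label plate (24 mm wide, 40 mm high): 28 mm from the canister's axis on its own +x side, 40 mm above its underside. A radial metal rib, 3 mm high, on top of the cap points the same way.
- lock: Key switch box, fixed: 96x96 mm grey box, 62 mm high, with a flat steel cover, 8 mm thick. Origin: centre of its underside, on the bench. x runs along the keyway (either way round fits). The cover does not turn: it lets the key turn only when home (within about 4 mm).
- plug (a joint): The lock's turning plug under the cover, rad: 0 at rest (keyway along the box's x), growing clockwise seen from above, stop at 1.4 (about a quarter turn). Sprung back to 0, about 0.07 N m at the stop. The keyway in the plug is 21.5 mm by 7.5 mm, so the key has about 0.15 rad of play before the plug follows.
- round_key: The key to use: loose, steel, 60 g, 90 mm long, upright in the stand, head up. Origin: its tip at the lower end; z up the key, x along the blade's width, y through its thickness. Blade 18 mm wide, 5 mm thick, up to 31 mm, its lowest 9 mm a V tip; round neck 5 mm thick up to 44 mm; round shoulder 26 mm in diameter from 44 to 48 mm.
- square_key: The key to leave alone, loose, in the other place of the stand: the same but with a square head 34x34x10 mm and a blade 28 mm wide that does not fit the lock. Same origin and axes. Which place each key has varies.
- key_stand: Stand for the keys, fixed: grey plastic block 150x56 mm, 50 mm high, on a 160x66 mm foot. Origin: centre of its underside. Two upright slots (30 mm along the stand's x by 8.5 mm) 36 mm either side of the origin along its own x, through the block; the keys hang in them by their shoulders, blade width along the stand's x, tip 6 mm above the bench.
- dropper: Bystander: amber dropper bottle, 34 mm in diameter, 102 mm high; origin at the centre of its underside.
- petri: Bystander: white petri dish 91 mm in diameter, 16 mm high; origin at the centre of its underside.
- marker: Bystander: marker pen lying, 135 mm long, along its own y; origin at the middle of its underside.
- post: Bystander: black rubber stopper 26 mm in diameter, 37 mm high; origin at the centre of its underside.
- tape: Bystander: roll of tan tape lying flat, 104 mm in diameter, 25 mm high; origin at the centre of its underside.
- keyway (a point): Mouth of the keyway, centre of the box's top, 62 mm above the bench: 22.5 mm long along the box's x, 8.5 mm wide, chamfered 2 mm. Home = key tip 44 mm below here, shoulder on the cover. Two sticky pins reach in from the narrow ends, about 19 and 30 mm down; the key's V tip wedges them aside: 15 to 30 N pushed straight, about half of that if rocked 1.5 mm to and fro along the keyway.
- key_head (a point): Centre of the round key's head, 72 mm above its tip: a round disc 36 mm in diameter, 10 mm thick along the key's y. Grip it by the two flat faces.

How it is judged:
By the outcome, as a careful person would: the job done as asked, in the order asked, and still so for the second after the job is handed in, while the arm keeps its last pose, push and grip.
It also fails if it takes over 67 s, if anything falls off the work surface, if the arm or the gripper's body presses on something with over 40 N, if the wrist force passes 120 N, or if a joint passes its speed limit or range.

## Robot

A 6-joint arm with a two-finger parallel gripper is mounted at the origin on a cart in front of the work surface, level with it; the furniture and walls round the work are solid. World frame = base frame: x ahead of the robot, y to its left, z up, the work surface at z = 0. Lengths are in mm, angles in rad, forces in N, time in s.
With the tool pointing down it reaches from about 275 to 975 mm from the base axis. Payload 8.4 kg.
Tool frame: the origin (TCP) lies at the very end of the fingers, on their centre line; the grasp point (between the pads) lies ctrl.tcp_to_grasp behind it (ctrl.tcp_to_grasp is the distance from the TCP to the grasp point, in mm); z points along the fingers, y is the line along which they close (so a half turn about z gives the same grasp; the last joint's range is limited). The gripper opens to 92 mm and grips with 3 to 60 N. Pads are 20 mm wide; open, the fingers measure 128 mm over their backs; the gripper's body (75 mm by 189 mm) begins 69 mm behind the grasp point.
Start: joints at [1.227, 0.353, 1.633, -0, 1.155, -0.002], TCP at [209.488, 588.848, 214.583] pointing down, gripper open.
Joint ranges: [-2.63, 2.63], [-0.92, 2.1], [0.06, 2.66], [-1.3, 4.44], [0, 2.69], [-3.02, 3.02]. Speed limits (rad/s): [2.22, 2.22, 2.79, 3.14, 3.14, 3.14].

## Interface

Orientations are given as a rotation vector (axis times angle).
In Python, from workcell import ctrl gives the robot as it stands.
- The arm moves only by the tool arm_command, never from a script. Its argument "steps" is a list of rows, each a list of 5 numbers: the shift along the tool's x, y, z in mm, then the turn about the tool's z in rad, then the opening, from -1 (shut) to 1 (fully open). A call has 1 to 5 rows; each row shifts and turns the commanded pose from where the row before left it, along the tool's axes as they then stand; what a row does not reach is not made up. A row lasts 1/8 s, in which the tool goes at most 62.5 mm and 10.7 degrees, less where a joint would pass 70% of its speed; a pose out of reach is approached as far as the arm can. A call is refused whole if a number of a shift passes 62.5 or a number of a turn 0.188, either way. A call with a gripper value outside its range is refused whole. The fingers move at their own pace and stop on an object; the grip force is fixed at half the most. Time passes only in rows, so rows that do not move let the fingers close. It gives the time, the measured TCP pose, the force, the opening and the grip force at its end, in the units of the state.
- ctrl.read_state(): the state, without advancing time (a new reading comes with each control period).
- ctrl.camera(name): name is "side" or "top" or "wrist"; returns (picture, depth): 420x560x3 uint8, blue, green, red; 420x560 float32, mm along the optical axis (not along the pixel's ray), 0 where there is no reading.
- ctrl.camera_params(name): a dict with "camera_matrix" (3x3 intrinsics, pixels), "k1" (the pictures are not rectified: a ray, as slopes to the right and down, at radius r is drawn at 1 + k1 r^2 times it, then the intrinsics apply), "extrinsics" (4x4, takes a point from world to camera coordinates). Camera axes: x right, y down, z forward; pixel columns grow to the right and rows downward; lengths in mm; the calibration is good to about 2 mm. A picture is of the moment at which its call begins: read the wrist's pose just before it. camera_params takes no time and is no camera call; for the wrist camera it gives the pose at the moment of the call.
- ctrl.finish_job(): hands the job in; it is judged then, once.
Trained networks look in the newest picture that a camera, given by its name, has taken for a name from the list of things; names that differ only in an ending like _2 or _b are one class to them, and where a whole thing is asked for, a point or a joint stands for the part that bears it (a point fixed in the world has none). Each returns a list of dicts, best first, with "confidence" (0 to 1); they miss things now and then, are a little off and sometimes report something else, mostly with a low value. They report only what shows in the picture. A call takes as long as a camera call.
- ctrl.search_frame(camera, target): "point" ([x, y, z] in mm, in world coordinates, good to about 4 mm: the middle of the surface that is visible of it).
- ctrl.regions_of(camera, target): "pixels" (420x560 bool, what is visible of it).
The state is a dict: "time": time; "qpos": joint angles; "dq": joint speeds; "effort": joint torques, N m; "position": TCP position; "eef_rot": TCP orientation; "ft_force": force on the tool from outside, world axes, zero at the start; "torque": the same for the moment, N m; "finger_gap": finger opening in mm; "gripper_force": force on a finger pad.
Only numpy, scipy, OpenCV 4.12 (cv2) and the standard library are available. Lean on these libraries where they do the work, as an engineer would, in place of code of your own. Each camera call takes 0.05 s, during which the arm holds its last target. There are 200 camera calls.

## Working session

There is one attempt and no reset: what is moved stays moved. The work goes in short steps, Python scripts to look and compute and a tool call to move; the robot and the scene stay as the last step left them, time stands still between calls to the robot, and variables do not carry over. Pictures are saved under pics/ and viewed, at most 10 in all, crops included, and the job is handed in when it is done.

Besides the shell and the picture viewer there is one more tool, called by a JSON object that holds its "api" and its "payload", one argument or row to a line. arm_command: Moves the arm, as the interface text tells. Its arguments: {"type":"object","properties":{"steps":{"type":"array"}},"required":["steps"]}

```bash
ls; mkdir -p pics; python3 - <<'E'
from workcell import ctrl
import cv2,numpy as np
print(ctrl.tcp_to_grasp); s=ctrl.read_state(); print({k:np.round(v,3) for k,v in s.items()})
ims=[]
for c in ("top","side"):
    im,d=ctrl.camera(c); np.savez(f"pics/{c}0.npz",im=im,d=d); cv2.imwrite(f"pics/{c}0.png",im)
    p=ctrl.camera_params(c); print(c,np.round(p["extrinsics"],3).tolist(),p["k1"],np.round(p["camera_matrix"],1).tolist())
    for t in ["reader","canister","label","lock","round_key","square_key","key_stand","dropper","petri","marker","post","tape","keyway","key_head"]:
        try: r=ctrl.search_frame(c,t); print(c,t,[(np.round(x["point"],0).tolist(),round(x["confidence"],2)) for x in r[:3]])
        except Exception as e: print(t,e)
E
```

```text
pics
18.700000000000003
{'time': np.float64(0.0), 'qpos': array([ 1.227,  0.354,  1.634, -0.   ,  1.155, -0.002]), 'dq': array([ 0.001, -0.002,  0.   ,  0.   ,  0.001,  0.   ]), 'effort': array([-0.0000e+00, -5.9383e+01, -3.3422e+01,  7.0000e-02,  2.4000e-02,
       -0.0000e+00]), 'position': array([209.327, 588.383, 213.872]), 'eef_rot': array([-5.340e-01, -3.096e+00,  2.000e-03]), 'ft_force': array([-0.163,  0.224,  0.19 ]), 'torque': array([-0.045, -0.022,  0.005]), 'gripper_force': np.float64(0.0), 'finger_gap': np.float64(91.612)}
top [[-0.027, -0.999, -0.018, 90.029], [-0.998, 0.028, -0.061, 533.235], [0.061, 0.016, -0.998, 1266.818], [0.0, 0.0, 0.0, 1.0]] 0.01055298663043969 [[463.4, 0.0, 283.0], [0.0, 463.4, 201.5], [0.0, 0.0, 1.0]]
top reader [([513.0, 232.0, 12.0], 0.71)]
top canister [([451.0, 239.0, 116.0], 0.67), ([490.0, -332.0, 52.0], 0.35)]
top label [([452.0, 242.0, 110.0], 0.88), ([576.0, 457.0, 22.0], 0.2)]
top lock []
top round_key []
top square_key []
top key_stand [([486.0, -330.0, 52.0], 0.66)]
top dropper [([654.0, -144.0, 64.0], 0.66), ([511.0, 232.0, 12.0], 
[... 501 characters left out ...]
reader [([529.0, 210.0, 13.0], 0.61), ([446.0, 223.0, 75.0], 0.53)]
side canister [([443.0, 228.0, 74.0], 0.92), ([369.0, -122.0, 21.0], 0.5)]
side label [([446.0, 224.0, 75.0], 0.67)]
side lock [([492.0, -51.0, 59.0], 0.63)]
side round_key [([480.0, -377.0, 77.0], 0.47)]
side square_key [([476.0, -304.0, 76.0], 0.68)]
side key_stand [([466.0, -354.0, 38.0], 0.94)]
side dropper [([649.0, -156.0, 48.0], 0.56)]
side petri []
side marker [([488.0, -48.0, 57.0], 0.56), ([580.0, 458.0, 17.0], 0.27)]
side post [([370.0, -124.0, 24.0], 0.58)]
side tape [([581.0, 456.0, 17.0], 0.65), ([445.0, 223.0, 74.0], 0.4)]
side keyway [([487.0, -47.0, 61.0], 0.72)]
side key_head [([483.0, -377.0, 80.0], 0.57)]
```

View pics/top0.png

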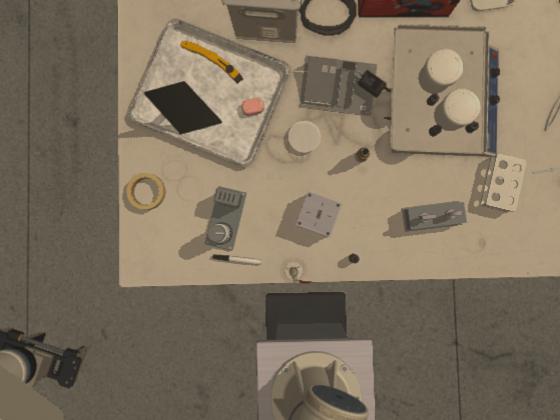

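View pics/side0.png

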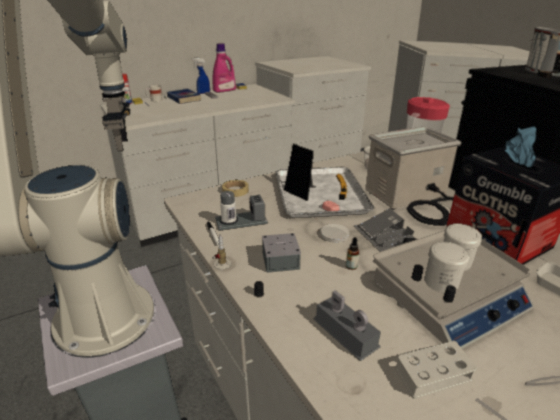

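The top view shows the reader at (225,218) with the canister at (220,233), the lock at (318,214), and the stand at (435,216). The side view shows the keys upright at (337,300) and (364,312), with nothing blocking access to them.

```bash
cat > h.py <<'E'
from workcell import ctrl
import cv2,numpy as np
from scipy.spatial.transform import Rotation as Rn
def pose():
    s=ctrl.read_state(); return np.array(s["position"]),Rn.from_rotvec(s["eef_rot"]).as_matrix(),s
def yaw(): # of tool y (closing line)
    p,R,s=pose(); return np.arctan2(R[1,1],R[0,1])
def to(target,yawy=None,half=True,cam=False):
    """shift in tool axes now, and turn about tool z (+ = cw from above) for tool y along yawy"""
    p,R,s=pose(); d=R.T@(np.array(target)-p); t=None
    if yawy is not None:
        t=-(yawy-yaw())
        t=(t+np.pi/2)%np.pi-np.pi/2 if half else (t+np.pi)%(2*np.pi)-np.pi
    print("pos",p.round(1),"yaw_y",round(yaw(),3),"q6",s["qpos"][5].round(3),"t",s["time"],"shift",d.round(1),"turn",t)
def cloud(im,d,P):
    K,k1,E=np.array(P["camera_matrix"]),P["k1"],np.array(P["extrinsics"])
    v,u=np.mgrid[0:d.shape[0],0:d.shape[1]]
    pts=cv2.undistortPoints(np.stack([u,v],-1).reshape(-1,1,2).astype(float),K,np.array([k1,0,0,0.])).reshape(*d.shape,2)
    c=np.dstack([pts*d[...,None],d])
    return (c-E[:3,3])@E[:3,:3]
def snap(c,name):
    P=ctrl.camera_params(c); im,d=ctrl.camera(c); cv2.imwrite(f"pics/{name}.png",im)
    return im,d,cloud(im,d,P),P
def px(w,P):
    K,E=np.array(P["camera_matrix"]),np.array(P["extrinsics"])
    return cv2.projectPoints(np.array(w,float).reshape(-1,1,3),cv2.Rodrigues(E[:3,:3])[0],E[:3,3],K,np.array([P["k1"],0,0,0.]))[0].reshape(-1,2)
E
python3 - <<'E'
from h import *
p,R,s=pose(); P=ctrl.camera_params("wrist"); E=np.array(P["extrinsics"])
c=-E[:3,:3].T@E[:3,3]; print("cam in tool",(R.T@(c-p)).round(1),(E[:3,:3]@R).round(3),P["camera_matrix"],P["k1"])
for c in ("top",):
    z=np.load(f"pics/{c}0.npz"); W=cloud(z["im"],z["d"],ctrl.camera_params(c))
    for n,(cx,cy),lo,hi in (("reader",(513,232),6,18),("lock",(499,-40),54,66),("stand",(486,-330),44,56),("scan",(550,220),70,88),("cap",(445,235),104,122)):
        m=(abs(W[...,0]-cx)<110)&(abs(W[...,1]-cy)<110)&(W[...,2]>lo)&(W[...,2]<hi)
        q=W[m][:,:2].astype(np.float32); r=cv2.minAreaRect(q); print(n,len(q),r,q.mean(0),np.median(W[m][:,2]))
to([440,235,330],0.)
E
```

```text
cam in tool [  68.    -1.4 -169.4] [[-0.001  1.     0.   ]
 [-0.971 -0.    -0.239]
 [-0.239 -0.     0.971]] [[374.49156734   0.         277.56471989]
 [  0.         374.49156734 214.65783079]
 [  0.           0.           1.        ]] -0.1023327134382451
reader 974 ((512.96826171875, 233.33566284179688), (213.6033477783203, 209.59786987304688), 88.5327377319336) [488.06244 235.5166 ] 11.993086466328869
lock 1203 ((497.07281494140625, -19.74304962158203), (95.8918685913086, 95.91304779052734), 68.40426635742188) [497.13556  -19.402403] 61.880945543874475
stand 1016 ((484.9952697753906, -336.7582702636719), (55.81995391845703, 151.47564697265625), 5.806465148925781) [ 484.79767 -334.99078] 49.81285836692378
scan 445 ((506.27197265625, 234.53707885742188), (68.17237854003906, 127.54354095458984), 75.3101806640625) [537.4666  223.37633] 79.45199635647965
cap 237 ((453.70428466796875, 249.87875366210938), (43.87114715576172, 41.05698776245117), 88.41020965576172) [454.07904 249.17761] 112.05826767440199
pos [209.5 588.9 214.6] yaw_y 1.229 q6 -0.002 t 1.5 shift [-335.8 -256.1 -115.4] turn 1.2290358896182862
```

{"api": "arm_command", "payload": {
  "steps": [
    [-38,-26.5,-11,0,1],
    [-38,-26.5,-11,0,1],
    [-38,-26.5,-11,0,1],
    [-38,-26.5,-11,0,1],
    [-38,-26.5,-11,0,1]
  ]
}}

```text
time: 2.12
position: [344.8, 399.1, 270.1]
eef_rot: [0.534, 3.096, 0.001]
ft_force: [-0.1, 0.1, 0.6]
finger_gap: 91.8
gripper_force: 0.0
```

{"api": "arm_command", "payload": {
  "steps": [
    [-38,-26.5,-11,0,1],
    [-38,-26.5,-11,0,1],
    [-38,-26.5,-11,0,1],
    [-38,-26.5,-11,0,1],
    [0,0,0,0.185,1]
  ]
}}

```text
time: 2.75
position: [453.7, 247.4, 314.6]
eef_rot: [0.826, 3.029, 0.001]
ft_force: [-0.3, -0.3, -0.8]
finger_gap: 91.7
gripper_force: 0.0
```

{"api": "arm_command", "payload": {
  "steps": [
    [0,0,0,0.185,1],
    [0,0,0,0.185,1],
    [0,0,0,0.185,1],
    [0,0,0,0.185,1],
    [0,0,0,0.185,1]
  ]
}}

```text
time: 3.38
position: [451.7, 249.5, 313.7]
eef_rot: [2.093, 2.343, 0.0]
ft_force: [-0.4, 0.4, 0.2]
finger_gap: 91.8
gripper_force: 0.0
```

{"api": "arm_command", "payload": {
  "steps": [
    [0,0,0,0.185,1],
    [0,0,0,0.185,1],
    [0,0,0,0,1]
  ]
}}

```text
time: 3.75
position: [451.7, 249.5, 313.7]
eef_rot: [2.481, 1.927, 0.0]
ft_force: [0.1, 0.0, -0.8]
finger_gap: 91.9
gripper_force: 0.0
```

```bash
python3 - <<'E'
from h import *
to([454,249,200],-0.26)
im,d,W,P=snap("wrist","w1"); np.savez("pics/w1.npz",im=im,d=d,W=W)
for n,(cx,cy),r,lo,hi in (("scan",(550,220),90,70,86),("cap",(450,240),40,104,113.2),("rib",(450,240),40,113.5,118),("foot",(513,232),110,8,15)):
    m=(np.hypot(W[...,0]-cx,W[...,1]-cy)<r)&(W[...,2]>lo)&(W[...,2]<hi)
    q=W[m][:,:2].astype(np.float32); print(n,len(q),cv2.minAreaRect(q) if len(q) else 0,cv2.minEnclosingCircle(q) if len(q) else 0,q.mean(0),np.median(W[m][:,2]))
E
```

```text
pos [451.7 249.5 313.7] yaw_y -0.25 q6 0.751 t 3.75 shift [1.000e-01 2.300e+00 1.137e+02] turn 0.010254349708766819
scan 2130 ((516.5882568359375, 228.92906188964844), (64.19898223876953, 104.69815826416016), 76.76107025146484) ((517.9503784179688, 230.54849243164062), 56.84857940673828) [543.7262  223.92766] 78.87984065046578
cap 1376 ((452.4934997558594, 247.32449340820312), (43.3749885559082, 44.313716888427734), 82.01215362548828) ((452.4391174316406, 246.53627014160156), 22.70071792602539) [452.6119  248.03688] 111.23097201031422
rib 76 ((450.6560363769531, 241.15213012695312), (12.692960739135742, 30.759021759033203), 18.29088592529297) ((451.44091796875, 241.7120819091797), 16.03983497619629) [451.75528 237.42207] 114.21737435521142
foot 4033 ((492.5795593261719, 236.2487335205078), (79.88726806640625, 165.03196716308594), 75.54717254638672) ((492.49493408203125, 236.3432159423828), 90.2377700805664) [486.4811 244.4031] 11.214756943294283
```

View pics/w1.png

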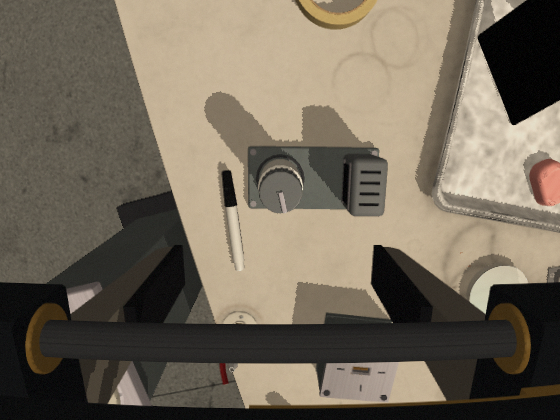

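The wrist view shows the reader foot's long edges running level across the picture. The cap is at (280,187), with its bright rib pointing down from (280,192) to (284,211), and the scanner block is at (366,185) to the right.

```bash
cat >> h.py <<'E'
def plane(uv,P,z):
    K,E=np.array(P["camera_matrix"]),np.array(P["extrinsics"])
    n=cv2.undistortPoints(np.array(uv,float).reshape(-1,1,2),K,np.array([P["k1"],0,0,0.])).reshape(-1,2)
    r=np.c_[n,np.ones(len(n))]@E[:3,:3]; c=-E[:3,:3].T@E[:3,3]
    return c+r*((z-c[2])/r[:,2])[:,None]
def rib(im,W,P,c=(452.6,247.4),z=114.5):
    """rib direction on the cap: bright pixels and high points"""
    g=im.max(2).astype(int); m=(np.hypot(W[...,0]-c[0],W[...,1]-c[1])<21)&(W[...,2]>108)
    th=np.percentile(g[m],88); v,u=np.where(m&(g>max(th,1.25*np.median(g[m]))))
    q=plane(np.c_[u,v],P,z)[:,:2]; 
    vx,vy,x0,y0=cv2.fitLine(q.astype(np.float32),cv2.DIST_HUBER,0,.1,.01).ravel()
    d=np.array([vx,vy]); d*=np.sign(d@(q.mean(0)-c)); 
    m2=m&(W[...,2]>113.6); q2=W[m2][:,:2]
    print("n",len(q),"mean",q.mean(0).round(1),"line ang",np.degrees(np.arctan2(d[1],d[0])).round(2),"mean-c ang",np.degrees(np.arctan2(*(q.mean(0)-c)[::-1])).round(2),"depth mean ang",np.degrees(np.arctan2(*(q2.mean(0)-c)[::-1])).round(2) if len(q2) else 0)
    return q
E
python3 - <<'E'
from h import *
z=np.load("pics/w1.npz"); P=ctrl.camera_params("wrist"); q=rib(z["im"],z["W"],P)
W=z["W"];m=(np.hypot(W[...,0]-452,W[...,1]-247)<30)&(W[...,2]>104)&(W[...,2]<113)
v,u=np.where(m); qq=plane(np.c_[u,v],P,112)[:,:2]; print(cv2.fitEllipse(cv2.convexHull(qq.astype(np.float32))))
im=z["im"][140:260,220:400]; cv2.imwrite("pics/crop1.png",cv2.resize(im,None,fx=4,fy=4,interpolation=cv2.INTER_CUBIC))
for a in ("label","canister"):
    print(a,[(np.round(r["point"],1),r["confidence"]) for r in ctrl.search_frame("wrist",a)])
E
```

```text
n 114 mean [451.4 173.3] line ang -90.69 mean-c ang -90.93 depth mean ang 68.76
((452.5336608886719, 247.67434692382812), (43.997623443603516, 44.134803771972656), 91.92845916748047)
label [(array([452.8, 252.6, 110.9]), 0.84)]
canister [(array([457.6, 251.8, 113.8]), 0.56)]
```

View pics/crop1.png

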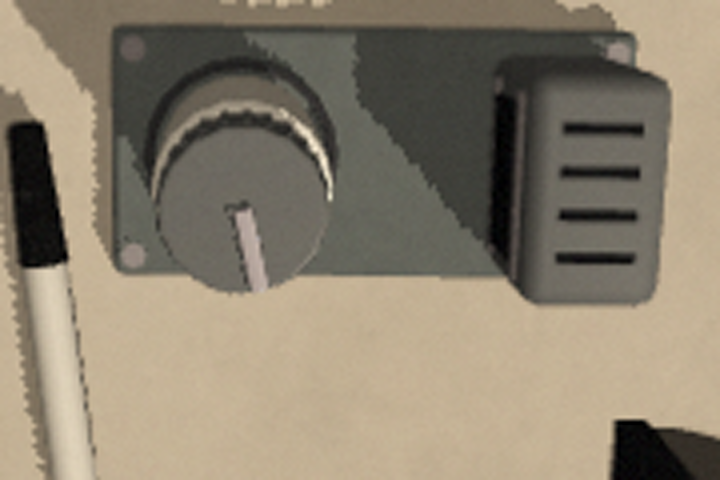

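The crop shows the rib running from about (240,210) to (260,290), which is (280,192.5) to (285,212.5) in the full picture. It also confirms that the foot's edges are level in the picture.

```bash
sed -i 's/(W\[...,2\]>108)/(W[...,2]>108)\&(W[...,2]<125)/; s/W\[...,2\]>113.6)/W[...,2]>113.2)/' h.py; sed -i 's/c=(452.6,247.4)/c=(452.5,247.6)/' h.py; python3 - <<'E'
from h import *
z=np.load("pics/w1.npz"); P=ctrl.camera_params("wrist"); q=rib(z["im"],z["W"],P)
a=plane([[280,191.8],[285.2,212.5]],P,115)[:,:2]; print(a,np.degrees(np.arctan2(*(a[1]-a[0])[::-1])))
to([452.5,247.6,84],-0.26)
E
```

```text
n 83 mean [452.2 237.1] line ang -92.01 mean-c ang -91.52 depth mean ang -95.39
[[452.34325589 247.61929115]
 [452.2627052  225.73036726]] -90.21084607189722
pos [451.7 249.5 313.6] yaw_y -0.247 q6 0.749 t 3.9 shift [ -1.7   1.2 229.6] turn 0.012806958542813662
```

{"api": "arm_command", "payload": {
  "steps": [
    [-1.7,1.2,45,0,1],
    [0,0,50,0,1],
    [0,0,50,0,1],
    [0,0,50,0,1],
    [0,0,34,0,1]
  ]
}}

```text
time: 4.53
position: [451.7, 247.1, 82.5]
eef_rot: [-2.479, -1.929, 0.003]
ft_force: [0.7, -0.2, 0.9]
finger_gap: 92.0
gripper_force: 0.0
```

{"api": "arm_command", "payload": {
  "steps": [
    [0,0,0,0,0.2],
    [0,0,0,0,-1],
    [0,0,0,0,-1],
    [0,0,0,0,-1],
    [0,0,0,0,-1]
  ]
}}

```text
time: 5.15
position: [452.9, 247.8, 85.3]
eef_rot: [2.482, 1.926, 0.002]
ft_force: [0.5, 0.1, 0.5]
finger_gap: 44.0
gripper_force: 2.1
```

{"api": "arm_command", "payload": {
  "steps": [
    [0,0,0,0,-1],
    [0,0,0,0,-1]
  ]
}}

```text
time: 5.4
position: [453.0, 247.8, 85.2]
eef_rot: [2.482, 1.926, 0.002]
ft_force: [-0.7, -1.0, 6.6]
finger_gap: 43.5
gripper_force: 30.0
```

{"api": "arm_command", "payload": {
  "steps": [
    [0,0,0,-0.149,-1],
    [0,0,0,-0.149,-1],
    [0,0,0,-0.149,-1],
    [0,0,0,-0.149,-1],
    [0,0,0,-0.149,-1]
  ]
}}

```text
time: 6.02
position: [452.3, 248.0, 85.2]
eef_rot: [-1.605, -2.7, -0.001]
ft_force: [-3.0, 1.1, 8.6]
finger_gap: 43.4
gripper_force: 30.0
```

{"api": "arm_command", "payload": {
  "steps": [
    [0,0,0,-0.149,-1],
    [0,0,0,-0.149,-1],
    [0,0,0,-0.149,-1],
    [0,0,0,-0.149,-1],
    [0,0,0,0,-1]
  ]
}}

```text
time: 6.65
position: [452.2, 247.6, 85.1]
eef_rot: [-0.745, -3.052, 0.0]
ft_force: [-2.2, -0.3, 8.5]
finger_gap: 43.4
gripper_force: 30.0
```

```bash
python3 - <<'E'
from h import *
to([452.5,247.6,84],-0.26,False); print(pose()[2]["ft_force"])
im,d,W,P=snap("wrist","w2"); np.savez("pics/w2.npz",im=im,d=d,W=W); rib(im,W,P)
E
```

```text
pos [452.2 247.6  85.1] yaw_y 1.092 q6 -0.594 t 6.65 shift [-0.2  0.1  1.1] turn 1.352112495721868
[-2.21723618 -0.26489607  8.50795178]
n 356 mean [457.3 244.5] line ang -14.15 mean-c ang -32.71 depth mean ang 23.57
```

View pics/w2.png

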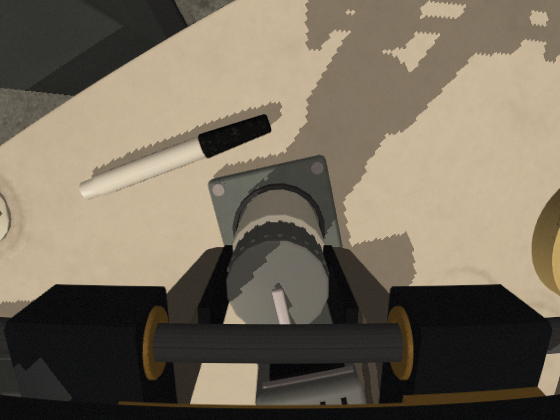

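After the turn the rib points down at (277,290)–(285,322), roughly toward the scanner at (310,395). Next I release, rise and measure.

{"api": "arm_command", "payload": {
  "steps": [
    [0,0,0,0,1],
    [0,0,0,0,1],
    [0,0,0,0,1],
    [0,0,-20,0,1],
    [0,0,-50,0,1]
  ]
}}

```text
time: 7.32
position: [450.9, 246.7, 153.4]
eef_rot: [-0.747, -3.048, 0.005]
ft_force: [1.4, 0.2, 0.5]
finger_gap: 90.9
gripper_force: 0.0
```

{"api": "arm_command", "payload": {
  "steps": [
    [0,0,-50,0,1],
    [-15,0,-50,0,1],
    [-15,0,0,0,1],
    [0,0,0,0,1]
  ]
}}

```text
time: 7.82
position: [479.3, 233.1, 253.9]
eef_rot: [-0.75, -3.05, 0.001]
ft_force: [-0.1, -0.1, -0.0]
finger_gap: 92.0
gripper_force: 0.0
```

```bash
python3 - <<'E'
from h import *
to([452.5,247.6,84],-0.26,False)
im,d,W,P=snap("wrist","w3"); np.savez("pics/w3.npz",im=im,d=d,W=W); rib(im,W,P)
for n,(cx,cy),r,lo,hi in (("foot",(492,236),110,7,15),("scan",(560,220),60,70,86)):
    m=(np.hypot(W[...,0]-cx,W[...,1]-cy)<r)&(W[...,2]>lo)&(W[...,2]<hi)
    q=W[m][:,:2].astype(np.float32); print(n,len(q),cv2.minAreaRect(q))
c=px([[452,247,112]],P)[0].astype(int); print(c)
cr=im[max(c[1]-70,0):c[1]+110,c[0]-110:c[0]+110]; cv2.imwrite("pics/crop3.png",cv2.resize(cr,None,fx=3.3,fy=3.3,interpolation=cv2.INTER_CUBIC)); print(max(c[1]-70,0),c[0]-110)
E
```

```text
pos [479.3 233.1 253.9] yaw_y 1.089 q6 -0.639 t 7.825 shift [ 30.4   0.5 169.9] turn 1.3489318736620666
n 134 mean [460.4 244.6] line ang -16.51 mean-c ang -21.0 depth mean ang -20.04
foot 5603 ((480.079833984375, 238.70233154296875), (91.60316467285156, 195.4952850341797), 80.08340454101562)
scan 2597 ((545.5294189453125, 221.53733825683594), (66.12406158447266, 40.78327178955078), 74.60331726074219)
[279 168]
98 169
```

View pics/crop3.png

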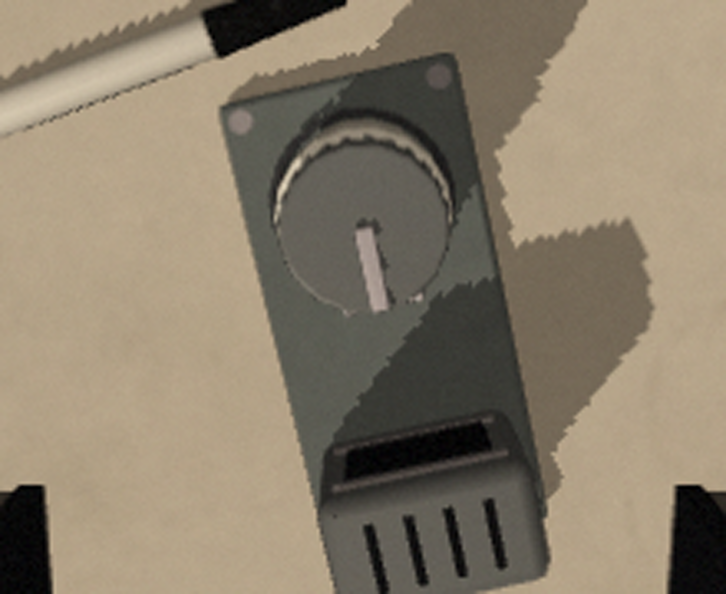

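```bash
python3 - <<'E'
from h import *
P=ctrl.camera_params("wrist"); z=np.load("pics/w3.npz"); im,W=z["im"],z["W"]
A=lambda a:np.degrees(np.arctan2(*(a[1]-a[0])[::-1])).round(2)
f=lambda x,y:[169+x/3.3-.35,98+y/3.3-.35]
for n,a,b,h in (("rib",(365,228),(378,310),115),("footL",(221,108),(318,505),12),("footR",(456,55),(543,500),12)):
    q=plane([f(*a),f(*b)],P,h)[:,:2]; print(n,q.round(1).tolist(),A(q))
v,u=np.mgrid[150:200,250:310]; q=plane(np.c_[u.ravel(),v.ravel()],P,115)[:,:2]; g=im[v.ravel(),u.ravel()].astype(int).max(1)
m=(np.hypot(*(q-[452.5,247.6]).T)<20.5); th=np.median(g[m])*1.3; m&=g>th; s=q[m]
# keep the biggest connected blob
M=np.zeros(v.shape,np.uint8); M.ravel()[m]=1; n,L,st,_=cv2.connectedComponentsWithStats(M); k=1+st[1:,4].argmax(); s=q[(L==k).ravel()]
vx,vy,x0,y0=cv2.fitLine(s.astype(np.float32),cv2.DIST_HUBER,0,.1,.01).ravel(); print(len(s),s.mean(0),np.degrees(np.arctan2(vy,vx)))
# foot edges by depth: points at z~12 vs bench
for n in ("foot",):
    d=np.array([np.cos(-.2525),np.sin(-.2525)]); nrm=np.array([-d[1],d[0]]); r=W[...,:2]-[452.5,247.6]; a=r@d; b=r@nrm
    m=(abs(W[...,2]-12)<4)
    for sgn in (1,-1):
        pts=[]
        for lo in range(-30,70,4):
            k=m&(a>=lo)&(a<lo+4)&(b*sgn>30)&(b*sgn<46)
            if k.sum()>5: pts.append([lo+2,np.percentile(b[k]*sgn,97)*sgn])
        pts=np.array(pts); c=np.polyfit(pts[:,0],pts[:,1],1); print(sgn,len(pts),"edge offset deg",np.degrees(c[0]).round(2),c[1].round(1))
E
```

```text
rib [[449.1, 247.9], [469.0, 241.2]] -18.57
footL [[402.9, 219.3], [537.9, 183.2]] -14.96
footR [[423.4, 294.8], [572.9, 254.0]] -15.26
127 [458.99189451 244.48065309] -16.36862
1 25 edge offset deg -0.53 38.2
-1 25 edge offset deg -0.29 -40.7
```

```bash
cat >> h.py <<'E'
def ribfit(im,P,c=(452.4,247.2),ang=-14.9):
    """centroid of the bright rib across, at steps along radius; world angle of the rib in deg"""
    d=np.array([np.cos(np.radians(ang)),np.sin(np.radians(ang))]); n=np.array([-d[1],d[0]])
    a=np.arange(3,19,.5); b=np.arange(-6,6.01,.25); A,B=np.meshgrid(a,b,indexing="ij")
    w=np.array(c)+A[...,None]*d+B[...,None]*n
    uv=px(np.dstack([w,np.full(A.shape,115.)]),P).astype(np.float32).reshape(*A.shape,2)
    g=cv2.remap(im.max(2).astype(np.float32),uv[...,0],uv[...,1],cv2.INTER_CUBIC)
    g=np.clip(g-np.median(g)*1.2,0,None); cen=(g*B).sum(1)/(g.sum(1)+1e-6); ok=g.sum(1)>0.5*np.median(g.sum(1))
    k=np.polyfit(a[ok],cen[ok],1); print("rib",ang+np.degrees(np.arctan(k[0])).round(2),"offset at axis",k[1].round(2),cen.round(1)[::3])
E
python3 - <<'E'
from h import *
P=ctrl.camera_params("wrist"); z=np.load("pics/w3.npz"); ribfit(z["im"],P)
im=z["im"]
# foot edges by gradient at plane z=12
c=np.array([452.4,247.2]); d=np.array([np.cos(np.radians(-14.9)),np.sin(np.radians(-14.9))]); n=np.array([-d[1],d[0]])
a=np.arange(-35,70,2.); b=np.arange(-8,8.01,.25); g0=cv2.cvtColor(im,cv2.COLOR_BGR2GRAY).astype(np.float32)
for s in (40,-40):
    A,B=np.meshgrid(a,b+s,indexing="ij"); w=c+A[...,None]*d+B[...,None]*n
    uv=px(np.dstack([w,np.full(A.shape,12.)]),P).astype(np.float32).reshape(*A.shape,2)
    g=cv2.GaussianBlur(cv2.remap(g0,uv[...,0],uv[...,1],cv2.INTER_LINEAR),(5,1),0)
    e=B[np.arange(len(a)),np.abs(np.gradient(g,axis=1)).argmax(1)]
    k=np.polyfit(a,e,1); r=abs(e-np.polyval(k,a)); k=np.polyfit(a[r<1.5],e[r<1.5],1); print(s,"edge ang",-14.9+np.degrees(k[0]).round(2),k[1].round(2),(r<1.5).sum(),len(a))
E
```

```text
rib -15.440000000000001 offset at axis -0.94 [-1.  -0.9 -1.  -1.1 -1.  -1.  -1.1 -1.  -1.1 -1.2 -2.2]
40 edge ang -15.02 38.62 33 53
-40 edge ang -14.82 -41.22 53 53
```

The crop confirms the rib pointing straight at the scanner window, from (365,228) to (378,310). The fits give the rib at -15.4° and the reader at -14.9°, so the label is aligned. Next is a look at the lock on the way to the stand.

{"api": "arm_command", "payload": {
  "steps": [
    [-27,-43,0,0,1],
    [-27,-43,0,0,1],
    [-27,-43,0,0,1],
    [-26,-43,0,0,1],
    [-26,-43,0,0,1]
  ]
}}

```text
time: 8.5
position: [496.2, -19.6, 252.8]
eef_rot: [-0.747, -3.048, 0.001]
ft_force: [0.5, 0.7, -0.2]
finger_gap: 91.8
gripper_force: 0.0
```

{"api": "arm_command", "payload": {
  "steps": [
    [0,0,0,0,1],
    [0,0,0,0,1]
  ]
}}

```text
time: 8.75
position: [496.7, -17.8, 253.3]
eef_rot: [-0.749, -3.049, -0.0]
ft_force: [-0.6, 0.7, 0.5]
finger_gap: 91.9
gripper_force: 0.0
```

```bash
python3 - <<'E'
from h import *
im,d,W,P=snap("wrist","w4"); np.savez("pics/w4.npz",im=im,d=d,W=W,E=P["extrinsics"])
to([485,-337,254],0.10)
m=(abs(W[...,0]-497)<80)&(abs(W[...,1]+20)<80)&(abs(W[...,2]-62)<5); q=W[m][:,:2].astype(np.float32); r=cv2.minAreaRect(q); print(len(q),r,np.median(W[m][:,2]))
for t in ("keyway","lock"): print(t,[(np.round(x["point"],1),round(x["confidence"],2)) for x in ctrl.search_frame("wrist",t)])
c=np.array(r[0])
# rectified top of box: 0.25 mm/px, world axes (col=+x, row=-y)
g=np.arange(-60,60,.25); X,Y=np.meshgrid(g,-g); uv=px(np.dstack([X+c[0],Y+c[1],X*0+62]),P).astype(np.float32).reshape(*X.shape,2)
rc=cv2.remap(im,uv[...,0],uv[...,1],cv2.INTER_CUBIC); cv2.imwrite("pics/lock_rect.png",rc)
E
```

```text
pos [496.9 -17.4 253.6] yaw_y 1.09 q6 -1.129 t 8.8 shift [-137.2 -288.9   -0.5] turn 0.9903618680736233
9229 ((495.1101989746094, -21.079593658447266), (96.6863784790039, 96.68742370605469), 68.37377166748047) 61.27151822137187
keyway [(array([493.9, -14.1,  57.2]), 0.74)]
lock [(array([498.1, -18.3,  60.9]), 0.58)]
```

View pics/lock_rect.png

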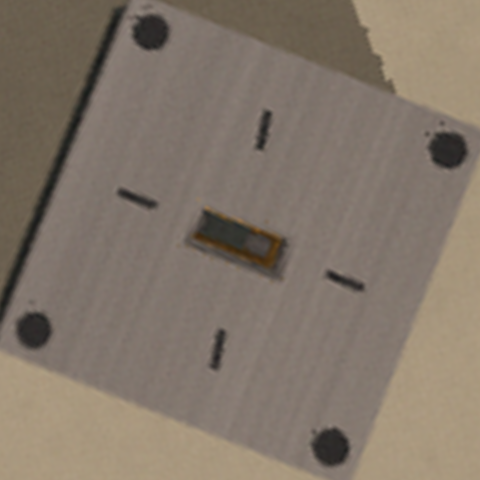

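The rectified lock top (0.25 mm/px) shows the keyway at (238,242), long side along about -21.6°. The box centre from the screws and marks is (240.5,239), which is world (495.2,-20.9).

{"api": "arm_command", "payload": {
  "steps": [
    [-19.6,-41.3,0,0,1],
    [-19.6,-41.3,0,0,1],
    [-19.6,-41.3,0,0,1],
    [-19.6,-41.3,0,0,1],
    [-19.6,-41.3,0,0,1]
  ]
}}

```text
time: 9.52
position: [489.3, -247.1, 254.5]
eef_rot: [0.745, 3.052, 0.0]
ft_force: [0.4, 0.5, -0.3]
finger_gap: 91.7
gripper_force: 0.0
```

{"api": "arm_command", "payload": {
  "steps": [
    [-19.6,-41.3,0,0,1],
    [-19.6,-41.3,0,0,1],
    [0,0,0,0.165,1],
    [0,0,0,0.165,1],
    [0,0,0,0.165,1]
  ]
}}

```text
time: 10.15
position: [486.1, -337.2, 254.3]
eef_rot: [-1.478, -2.772, -0.0]
ft_force: [0.2, 0.5, -0.2]
finger_gap: 91.6
gripper_force: 0.0
```

{"api": "arm_command", "payload": {
  "steps": [
    [0,0,0,0.165,1],
    [0,0,0,0.165,1],
    [0,0,0,0.165,1],
    [0,0,0,0,1]
  ]
}}

```text
time: 10.65
position: [486.1, -337.1, 254.4]
eef_rot: [-2.104, -2.332, -0.0]
ft_force: [-0.0, -0.7, -0.5]
finger_gap: 91.8
gripper_force: 0.0
```

```bash
python3 - <<'E'
from h import *
im,d,W,P=snap("wrist","w5"); np.savez("pics/w5.npz",im=im,d=d,W=W,E=P["extrinsics"])
to([485,-337,254],0.10)
m=(abs(W[...,0]-485)<60)&(abs(W[...,1]+337)<110)&(abs(W[...,2]-50)<3); q=W[m][:,:2].astype(np.float32); r=cv2.minAreaRect(q); print("stand",len(q),r,np.median(W[m][:,2]))
for n,y in (("a",-301),("b",-373)):
    m=(abs(W[...,0]-485)<30)&(abs(W[...,1]-y)<28)&(W[...,2]>78)&(W[...,2]<105); q=W[m]; print(n,len(q),q.mean(0).round(1),cv2.minAreaRect(q[:,:2].astype(np.float32)),q[:,2].max().round(1))
for t in ("round_key","square_key","key_head"):
    for x in ctrl.search_frame("wrist",t): print(t,np.round(x["point"],1),round(x["confidence"],2))
E
```

```text
pos [ 486.  -337.3  254.5] yaw_y 0.105 q6 -0.714 t 10.7 shift [ 0.4 -1.   0.5] turn 0.004936048125112391
stand 6839 ((483.02398681640625, -338.79022216796875), (56.388851165771484, 150.0903778076172), 5.595160961151123) 49.335257583234394
a 452 [ 479.6 -302.1   93.3] ((479.91595458984375, -302.523681640625), (9.8898344039917, 34.25522994995117), 5.674318790435791) 96.4
b 398 [ 486.3 -370.7   90.9] ((486.63140869140625, -374.2784729003906), (9.478787422180176, 35.92207336425781), 5.856173038482666) 96.5
round_key [ 485.2 -372.3   91.5] 0.65
square_key [ 478.5 -301.9   98.5] 0.75
key_head [ 489.  -369.3   87.8] 0.87
```

View pics/w5.png

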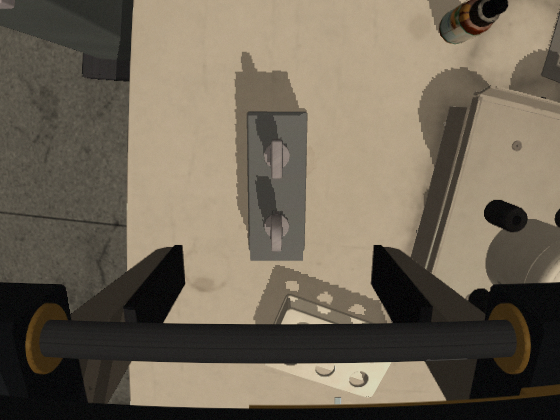

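The view shows the two keys at (277,160) and (277,230). By depth the nearer one (y≈-302) has a flat 34 mm top, so it is square. The far one, at (486.6,-374.3) and 36 mm wide, is the round one, as the networks also report.

{"api": "arm_command", "payload": {
  "steps": [
    [-37,-3.3,0,0,0.5],
    [0,0,50,0,0],
    [0,0,50,0,-0.2],
    [0,0,50,0,-0.2],
    [0,0,43,0,-0.2]
  ]
}}

```text
time: 11.48
position: [485.6, -375.1, 59.8]
eef_rot: [-2.105, -2.331, 0.0]
ft_force: [0.6, -0.5, -0.7]
finger_gap: 44.2
gripper_force: 0.0
```

{"api": "arm_command", "payload": {
  "steps": [
    [0,0,0,0,-0.2],
    [0,0,0,0,-0.2]
  ]
}}

```text
time: 11.72
position: [486.8, -375.9, 63.0]
eef_rot: [2.106, 2.329, 0.0]
ft_force: [0.2, -0.5, -0.4]
finger_gap: 37.0
gripper_force: 0.0
```

```bash
python3 - <<'E'
from h import *
to([486.6,-374.3,61],0.0995); print(pose()[2]["finger_gap"],pose()[2]["ft_force"])
im,d,W,P=snap("wrist","w6")
m=(abs(W[...,0]-485)<30)&(abs(W[...,1]+374)<28)&(W[...,2]>80)&(W[...,2]<100); q=W[m]; print(len(q),q.mean(0).round(1) if len(q) else 0,cv2.minAreaRect(q[:,:2].astype(np.float32)) if len(q) else 0)
E
```

```text
pos [ 486.8 -375.9   63. ] yaw_y 0.101 q6 -0.761 t 11.725 shift [ 1.7 -0.   2. ] turn 0.0013358255822428777
36.96698955270191 [ 0.17620686 -0.53725406 -0.38784691]
3445 [ 486.1 -370.    91. ] ((484.78521728515625, -373.0096740722656), (32.918861389160156, 59.74797058105469), 87.9648208618164)
```

{"api": "arm_command", "payload": {
  "steps": [
    [1.7,0,2,0,-0.2],
    [0,0,0,0,-1],
    [0,0,0,0,-1],
    [0,0,0,0,-1],
    [0,0,0,0,-1]
  ]
}}

```text
time: 12.4
position: [486.5, -373.9, 59.9]
eef_rot: [2.107, 2.329, 0.001]
ft_force: [1.8, -0.3, 0.6]
finger_gap: 9.9
gripper_force: 30.0
```

{"api": "arm_command", "payload": {
  "steps": [
    [0,0,0,0,-1],
    [0,0,0,0,-1],
    [0,0,0,0,-1]
  ]
}}

```text
time: 12.78
position: [486.4, -373.9, 59.9]
eef_rot: [2.107, 2.329, 0.001]
ft_force: [5.6, 0.4, 2.6]
finger_gap: 9.8
gripper_force: 30.0
```

{"api": "arm_command", "payload": {
  "steps": [
    [0,0,-15,0,-1],
    [0,0,-35,0,-1],
    [0,0,-50,0,-1],
    [0,0,-50,0,-1],
    [0,0,-15,0,-1]
  ]
}}

```text
time: 13.4
position: [485.9, -374.4, 227.3]
eef_rot: [2.106, 2.328, -0.001]
ft_force: [0.4, -0.1, -1.1]
finger_gap: 9.7
gripper_force: 30.0
```

{"api": "arm_command", "payload": {
  "steps": [
    [25,3.1,0,0,-1],
    [50,6.3,0,0,-1],
    [50,6.3,0,0,-1],
    [50,6.3,0,0,-1],
    [50,6.3,0,0,-1]
  ]
}}

```text
time: 14.02
position: [489.1, -143.9, 222.1]
eef_rot: [-2.105, -2.327, 0.003]
ft_force: [0.8, 0.5, 0.7]
finger_gap: 9.9
gripper_force: 30.0
```

{"api": "arm_command", "payload": {
  "steps": [
    [50,6.3,0,0,-1],
    [50,6.3,0,0,-1],
    [25,3.1,0,0,-1],
    [0,0,0,0,-1],
    [0,0,0,0,-1]
  ]
}}

```text
time: 14.65
position: [493.4, -21.1, 223.3]
eef_rot: [-2.106, -2.329, 0.003]
ft_force: [-0.8, -0.1, -0.3]
finger_gap: 9.6
gripper_force: 30.0
```

```bash
python3 - <<'E'
from h import *
im,d,W,P=snap("wrist","w7"); np.savez("pics/w7.npz",im=im,d=d,W=W,E=P["extrinsics"])
to([495.2,-20.9,215],1.193); 
m=(abs(W[...,0]-495)<80)&(abs(W[...,1]+20)<80)&(abs(W[...,2]-62)<5); q=W[m][:,:2].astype(np.float32); print("lock",len(q),cv2.minAreaRect(q))
g=np.arange(-60,60,.25); X,Y=np.meshgrid(g,-g); uv=px(np.dstack([X+495.2,Y-20.9,X*0+62]),P).astype(np.float32).reshape(*X.shape,2)
rc=cv2.remap(im,uv[...,0],uv[...,1],cv2.INTER_CUBIC); cv2.imwrite("pics/lock_rect2.png",np.hstack([rc,im[:,180:400][:,:,:][:480].copy() if 0 else cv2.resize(im,(320,240))[:240].repeat(2,0)[:480]]))
E
```

```text
pos [493.7 -21.5 223.6] yaw_y 0.1 q6 -0.146 t 14.7 shift [0.4 1.5 8.6] turn -1.093190711096439
lock 9965 ((495.3153076171875, -20.971092224121094), (96.75399017333984, 96.40876007080078), 68.46025848388672)
```

View pics/lock_rect2.png

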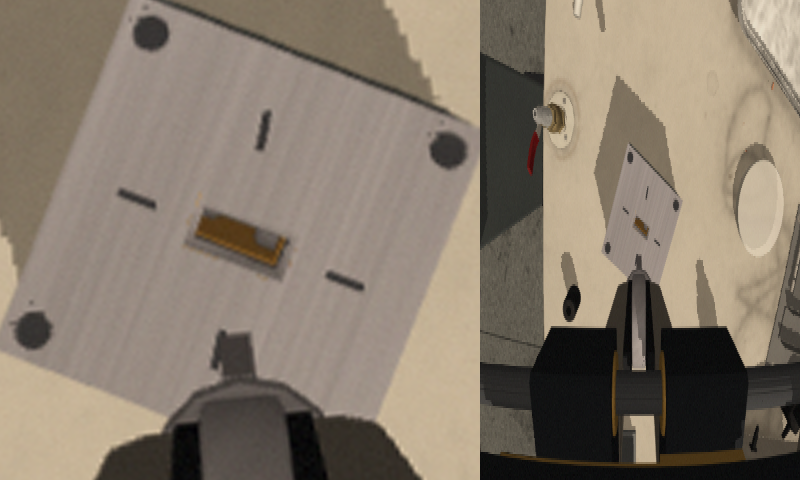

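Both lock views agree on the centre, (495.25,-20.95). The key hangs straight below the fingers with its tip at about (636,258) in the right-hand panel. Next I measure the blade in the tool frame.

```bash
python3 - <<'E'
from h import *
z=np.load("pics/w7.npz"); W=z["W"]; p,R,s=pose(); p=np.array([493.7,-21.5,223.6]); R_=R
T=(W-p)@R
m=(abs(T[...,0])<45)&(abs(T[...,1])<12)&(T[...,2]>8)&(T[...,2]<70)&(z["d"]>0)
q=T[m]; print(len(q))
for lo in range(5,66,4):
    k=q[(q[:,2]>=lo)&(q[:,2]<lo+4)]
    if len(k)>2: print(lo,len(k),"x",k[:,0].min().round(1),k[:,0].max().round(1),np.median(k[:,0]).round(1),"y",np.median(k[:,1]).round(1),k[:,1].min().round(1),k[:,1].max().round(1))
E
```

```text
153
5 30 x 7.9 12.9 11.1 y -4.0 -10.7 8.2
9 16 x 8.0 12.5 11.2 y -1.0 -11.3 5.2
21 16 x 8.3 9.2 8.6 y -1.5 -3.9 0.4
25 17 x 8.4 9.0 8.8 y -1.8 -3.9 0.4
29 19 x 8.4 9.1 8.7 y -1.8 -4.0 0.5
33 17 x 8.4 9.0 8.7 y -1.8 -4.0 0.5
37 19 x 4.1 9.0 8.7 y -2.3 -4.6 0.6
41 19 x 8.3 9.1 8.7 y -1.8 -4.1 0.6
```

{"api": "arm_command", "payload": {
  "steps": [
    [0.4,1.5,0,-0.182,-1],
    [0,0,10,-0.182,-1],
    [0,0,15,-0.182,-1],
    [0,0,15,-0.182,-1],
    [0,0,15,-0.182,-1]
  ]
}}

```text
time: 15.32
position: [495.7, -21.6, 168.8]
eef_rot: [-0.863, -3.02, 0.001]
ft_force: [-0.5, 0.6, -0.3]
finger_gap: 9.8
gripper_force: 30.0
```

{"api": "arm_command", "payload": {
  "steps": [
    [0,0,20,-0.183,-1],
    [0,0,18,0,-1],
    [0,0,0,0,-1],
    [0,0,0,0,-1]
  ]
}}

```text
time: 15.82
position: [496.2, -21.1, 132.0]
eef_rot: [0.592, 3.085, -0.0]
ft_force: [0.2, -0.2, -0.1]
finger_gap: 10.0
gripper_force: 30.0
```

```bash
cat >> h.py <<'E'
def inhand(name):
    p,R,s=pose(); im,d,W,P=snap("wrist",name); np.savez(f"pics/{name}.npz",im=im,d=d,W=W,E=P["extrinsics"])
    T=(W-p)@R
    for lo,hi in ((-25,-8),(-8,0),(16,24),(24,34),(34,44)):
        k=T[(abs(T[...,0])<40)&(abs(T[...,1])<30)&(T[...,2]>=lo)&(T[...,2]<hi)&(W[...,2]>66)&(d>0)]
        if len(k)>2: print("z",lo,len(k),"x",np.percentile(k[:,0],[2,50,98]).round(1),"y",np.percentile(k[:,1],[2,50,98]).round(1))
    m=(abs(W[...,0]-495)<80)&(abs(W[...,1]+20)<80)&(abs(W[...,2]-62)<5); q=W[m][:,:2].astype(np.float32); print("lock",len(q),cv2.minAreaRect(q),np.median(W[m][:,2]))
    return im,d,W,P
E
python3 - <<'E'
from h import *
to([495.2,-20.9,128],1.193); im,d,W,P=inhand("w8")
g=np.arange(-60,60,.25); X,Y=np.meshgrid(g,-g); uv=px(np.dstack([X+495.2,Y-20.9,X*0+62]),P).astype(np.float32).reshape(*X.shape,2)
rc=cv2.remap(im,uv[...,0],uv[...,1],cv2.INTER_CUBIC); cv2.imwrite("pics/w8b.png",np.hstack([rc,cv2.resize(im,(320,240)),]) if 0 else np.hstack([rc,cv2.copyMakeBorder(cv2.resize(im,(320,240)),0,240,0,0,0)]))
E
```

```text
pos [496.2 -21.1 132. ] yaw_y 1.192 q6 -1.237 t 15.825 shift [ 1.  -0.2  4. ] turn -0.001142080558099945
z -25 1025 x [10.2 11.  19. ] y [-19.1  -1.3  16. ]
z -8 250 x [10.  10.5 11.6] y [-18.1   4.2  15.1]
z 16 12 x [ 9.6 10.1 10.6] y [-3.4 -1.5  0.8]
z 24 43 x [ 9.7 10.2 10.6] y [-3.5 -1.3  1. ]
z 34 43 x [ 9.1 10.2 10.5] y [-3.7 -1.2  1.1]
lock 14859 ((493.4247741699219, -20.222061157226562), (96.88945007324219, 92.49271392822266), 68.47274017333984) 61.289224665626755
```

View pics/w8b.png

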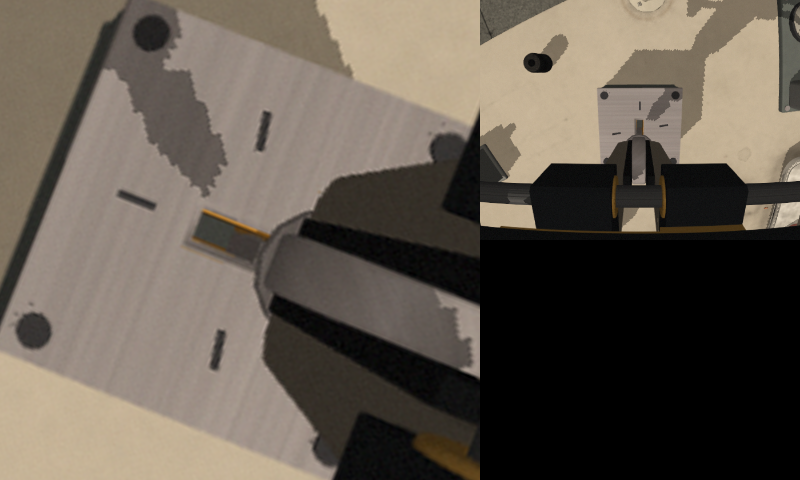

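The lock marks sit at the same pixels as before. The blade, around (240,245), lies slightly toward the lower edge of the keyway, so I shift about +1.1 mm in tool y and start entering.

{"api": "arm_command", "payload": {
  "steps": [
    [0,1.1,4,0,-1],
    [0,0,6,0,-1],
    [0,0,6,0,-1],
    [0,0,4,0,-1],
    [0,0,0,0,-1]
  ]
}}

```text
time: 16.5
position: [496.1, -19.4, 111.1]
eef_rot: [-0.59, -3.085, 0.0]
ft_force: [-0.2, 0.0, -1.1]
finger_gap: 9.4
gripper_force: 30.0
```

```bash
python3 - <<'E'
from h import *
to([495.2,-20.9,72],1.193); s=pose()[2]; print(s["ft_force"],s["torque"]); im,d,W,P=inhand("w9")
E
```

```text
pos [496.1 -19.4 111.1] yaw_y 1.193 q6 -1.235 t 16.5 shift [ 0.3 -1.7 39.1] turn 4.441430368884447e-05
[-0.20038263  0.00464938 -1.09987471] [-0.06030711  0.02076147  0.00650752]
z -25 1047 x [10.2 11.  19. ] y [-19.   -1.3  16.2]
z -8 242 x [ 9.9 10.5 11.5] y [-17.8  -7.2  14.8]
z 16 10 x [ 9.8 10.1 10.3] y [-3.4 -1.2  0.4]
z 24 46 x [ 9.9 10.2 10.5] y [-3.5 -1.2  1. ]
z 34 43 x [ 9.1 10.2 10.5] y [-3.7 -1.2  1.1]
lock 16069 ((488.4767150878906, -18.255233764648438), (96.82366943359375, 81.89923858642578), 68.46154022216797) 61.2988554855842
```

{"api": "arm_command", "payload": {
  "steps": [
    [0,0,4,0,-1],
    [0,0,4,0,-1],
    [0,0,3,0,-1],
    [0,0,0,0,-1]
  ]
}}

```text
time: 17.05
position: [496.3, -19.4, 100.3]
eef_rot: [-0.59, -3.085, 0.0]
ft_force: [0.7, -0.3, -0.9]
finger_gap: 9.3
gripper_force: 30.0
```

{"api": "arm_command", "payload": {
  "steps": [
    [1.5,0,1,0,-1],
    [-3,0,1.2,0,-1],
    [3,0,1.2,0,-1],
    [-3,0,1.2,0,-1],
    [3,0,1.2,0,-1]
  ]
}}

```text
time: 17.68
position: [495.4, -19.0, 94.7]
eef_rot: [0.59, 3.085, 0.0]
ft_force: [1.0, 0.2, -0.2]
finger_gap: 9.4
gripper_force: 30.0
```

{"api": "arm_command", "payload": {
  "steps": [
    [-3,0,1.2,0,-1],
    [3,0,1.2,0,-1],
    [-3,0,1.2,0,-1],
    [3,0,1.2,0,-1],
    [-3,0,1.2,0,-1]
  ]
}}

```text
time: 18.3
position: [497.3, -19.8, 89.0]
eef_rot: [-0.59, -3.085, -0.0]
ft_force: [-3.3, 1.4, 9.1]
finger_gap: 9.7
gripper_force: 30.0
```

{"api": "arm_command", "payload": {
  "steps": [
    [3,0,1.2,0,-1],
    [-3,0,1.2,0,-1],
    [3,0,1.2,0,-1],
    [-3,0,1.2,0,-1],
    [3,0,1.2,0,-1]
  ]
}}

```text
time: 18.92
position: [495.6, -19.1, 82.8]
eef_rot: [0.59, 3.085, -0.0]
ft_force: [2.1, -0.5, 5.6]
finger_gap: 9.5
gripper_force: 30.0
```

{"api": "arm_command", "payload": {
  "steps": [
    [-3,0,1.2,0,-1],
    [3,0,1.2,0,-1],
    [-3,0,1.2,0,-1],
    [3,0,1.2,0,-1],
    [-3,0,1.2,0,-1]
  ]
}}

```text
time: 19.55
position: [498.3, -20.0, 77.0]
eef_rot: [0.59, 3.085, 0.0]
ft_force: [-1.7, 1.1, 3.3]
finger_gap: 9.6
gripper_force: 30.0
```

```bash
python3 - <<'E'
from h import *
to([495.2,-20.9,72],1.193); s=pose()[2]; print(s["ft_force"],s["torque"]); im,d,W,P=inhand("w10")
E
```

```text
pos [498.3 -20.   77. ] yaw_y 1.193 q6 -1.236 t 19.55 shift [ 2.6 -2.   5. ] turn -4.5956476524278145e-06
[-1.74035283  1.0542619   3.25900144] [ 0.2825544   0.41762139 -0.00263704]
z -25 1043 x [10.2 11.  19. ] y [-19.1  -1.7  16.1]
z -8 239 x [ 9.9 10.5 11.5] y [-17.9   4.4  14.9]
lock 19491 ((492.52752685546875, -19.97152328491211), (96.17710876464844, 90.59475708007812), 68.4744873046875) 61.31372272132491
```

{"api": "arm_command", "payload": {
  "steps": [
    [3,0,1.2,0,-1],
    [-3,0,1.2,0,-1],
    [3,0,1.2,0,-1],
    [-1.5,0,1.2,0,-1],
    [0,0,0.5,0,-1]
  ]
}}

```text
time: 20.23
position: [496.1, -19.4, 71.6]
eef_rot: [-0.59, -3.085, 0.0]
ft_force: [-2.6, -0.2, 10.0]
finger_gap: 9.8
gripper_force: 30.0
```

```bash
python3 - <<'E'
from h import *
to([495.2,-20.9,72],1.193); s=pose()[2]; print(s["ft_force"],s["torque"])
p,R,s=pose(); im,d,W,P=snap("wrist","w11"); T=(W-p)@R
k=T[(abs(T[...,0])<30)&(abs(T[...,1])<3.5)&(T[...,2]<5)&(T[...,2]>-50)&(d>0)]
print("head top/face T z range",np.percentile(k[:,2],[0,2,50,98]).round(1)); h=np.histogram(k[:,2],np.arange(-45,6,5)); print(h[0].tolist())
m=(abs(W[...,0]-495)<20)&(abs(W[...,1]+20)<20)&(d>0)&(W[...,2]<80); print(np.histogram(W[m][:,2],np.arange(50,81,2))[0].tolist())
z=np.load("pics/w8.npz"); p8=np.array([496.2,-21.1,132]); T8=(z["W"]-p8)@R; k=T8[(abs(T8[...,0])<30)&(abs(T8[...,1])<3.5)&(T8[...,2]<5)&(T8[...,2]>-50)&(z["d"]>0)]
print("before",np.percentile(k[:,2],[0,2,50,98]).round(1),np.histogram(k[:,2],np.arange(-45,6,5))[0].tolist())
E
```

```text
pos [496.1 -19.4  71.6] yaw_y 1.193 q6 -1.235 t 20.225 shift [ 0.3 -1.7 -0.4] turn -5.914128044004485e-05
[-2.55547405 -0.16780477 10.04197765] [-0.03374146  0.28788623 -0.03865601]
head top/face T z range [-47.6 -44.5 -33.1 -18.2]
[17, 283, 726, 257, 119, 53, 15, 0, 0, 0]
[0, 0, 0, 0, 35, 1513, 253, 138, 8, 0, 32, 51, 60, 69, 68]
before [-47.9 -44.5 -33.1 -17.8] [17, 253, 746, 261, 116, 57, 16, 0, 0, 0]
```

{"api": "arm_command", "payload": {
  "steps": [
    [0,0,1,0,-1],
    [0,0,0,0,-1]
  ]
}}

```text
time: 20.52
position: [496.2, -19.4, 71.5]
eef_rot: [-0.59, -3.085, -0.0]
ft_force: [-3.9, -0.3, 17.9]
finger_gap: 10.0
gripper_force: 30.0
```

{"api": "arm_command", "payload": {
  "steps": [
    [0,0,-0.5,0.12,-1],
    [0,0,0,0.12,-1],
    [0,0,0,0.12,-1],
    [0,0,0,0.12,-1],
    [0,0,0,0.12,-1]
  ]
}}

```text
time: 21.15
position: [496.4, -19.4, 71.5]
eef_rot: [-1.481, -2.77, -0.0]
ft_force: [-0.6, 0.5, 9.3]
finger_gap: 9.5
gripper_force: 30.0
```

```bash
python3 - <<'E'
from h import *
to([495.2,-20.9,72],1.193,False); s=pose()[2]; print(s["ft_force"],s["torque"])
E
```

```text
pos [496.4 -19.4  71.5] yaw_y 0.589 q6 -0.631 t 21.15 shift [-0.6 -1.9 -0.5] turn -0.6039063700873162
[-0.56185108  0.47768716  9.33678268] [-0.03518571  0.19066675  0.0591199 ]
```

Turning smoothly with low force; continuing.

{"api": "arm_command", "payload": {
  "steps": [
    [0,0,0,0.12,-1],
    [0,0,0,0.12,-1],
    [0,0,0,0.12,-1],
    [0,0,0,0.12,-1],
    [0,0,0,0.12,-1]
  ]
}}

```text
time: 21.78
position: [496.8, -19.2, 71.6]
eef_rot: [2.233, 2.209, 0.001]
ft_force: [-0.0, 2.0, 8.4]
finger_gap: 9.7
gripper_force: 30.0
```

{"api": "arm_command", "payload": {
  "steps": [
    [0,0,0,0.1,-1],
    [0,0,0,0.1,-1],
    [0,0,0,0,-1]
  ]
}}

```text
time: 22.15
position: [497.0, -19.2, 71.6]
eef_rot: [2.44, 1.978, 0.002]
ft_force: [1.1, 0.8, 7.1]
finger_gap: 9.5
gripper_force: 30.0
```

```bash
python3 - <<'E'
from h import *
to([495.2,-20.9,72],1.193,False); s=pose()[2]; print(s["ft_force"],s["torque"])
E
```

```text
pos [497.  -19.2  71.6] yaw_y -0.209 q6 0.166 t 22.15 shift [-2.  -1.4 -0.4] turn -1.4016153264540046
[1.05696464 0.77941597 7.06074227] [ 0.19232518 -0.12798083  0.07268439]
```

{"api": "arm_command", "payload": {
  "steps": [
    [0,0,0,0.06,-1],
    [0,0,0,0.06,-1],
    [0,0,0,0.05,-1],
    [0,0,0,0,-1]
  ]
}}

```text
time: 22.65
position: [497.1, -19.2, 71.6]
eef_rot: [2.599, 1.765, 0.002]
ft_force: [1.5, 1.2, 8.1]
finger_gap: 9.8
gripper_force: 30.0
```

```bash
python3 - <<'E'
from h import *
to([495.2,-20.9,72],1.193,False); s=pose()[2]; print(s["ft_force"],s["torque"])
E
```

```text
pos [497.1 -19.2  71.6] yaw_y -0.378 q6 0.335 t 22.65 shift [-2.3 -1.1 -0.4] turn -1.570721239292206
[1.46044209 1.16732374 8.13879323] [ 0.17740089 -0.18095898  0.09733509]
```

{"api": "arm_command", "payload": {
  "steps": [
    [0,0,0,0.04,-1],
    [0,0,0,0.04,-1],
    [0,0,0,0,-1]
  ]
}}

```text
time: 23.02
position: [497.1, -19.2, 71.6]
eef_rot: [2.666, 1.661, 0.002]
ft_force: [1.4, 0.8, 7.4]
finger_gap: 10.0
gripper_force: 30.5
```

```bash
python3 - <<'E'
from h import *
to([495.2,-20.9,72],1.193,False); s=pose()[2]; print(s["ft_force"],s["torque"])
E
```

```text
pos [497.1 -19.2  71.6] yaw_y -0.457 q6 0.415 t 23.025 shift [-2.4 -1.  -0.4] turn -1.64953021114676
[1.40618053 0.75700816 7.35561941] [ 0.19940106 -0.17987524  0.53367502]
```

```bash
python3 - <<'E'
from h import *
for c,ts in (("top",("petri","post","marker","tape","dropper","canister")),("side",("square_key","canister","post","dropper","key_head"))):
    ctrl.camera(c)
    for t in ts: print(c,t,[(np.round(x["point"],0).tolist(),round(x["confidence"],2)) for x in ctrl.search_frame(c,t)[:2]])
s=ctrl.read_state(); print(s["torque"],s["ft_force"],s["gripper_force"],s["time"])
E
```

```text
top petri [([717.0, 7.0, 14.0], 0.62)]
top post []
top marker [([385.0, 204.0, 14.0], 0.65)]
top tape [([573.0, 458.0, 22.0], 0.72)]
top dropper [([653.0, -141.0, 59.0], 0.73)]
top canister [([447.0, 240.0, 115.0], 0.62), ([439.0, -39.0, 62.0], 0.4)]
side square_key [([477.0, -303.0, 76.0], 0.57)]
side canister [([447.0, 226.0, 72.0], 0.83)]
side post [([369.0, -126.0, 22.0], 0.71)]
side dropper [([647.0, -155.0, 49.0], 0.66)]
side key_head []
[ 0.2265044  -0.15995914  0.59228526] [1.50883865 1.52053061 6.66360769] 30.43932616710663 23.675
```

Everything is in place and the torque at the stop is steady, so I'm handing in.

```bash
python3 -c "
from workcell import ctrl
print(ctrl.finish_job())"
```

```text
the job is handed in; nothing more can be done
None
```

The job is handed in: the label faces the scanner to within about half a degree, the round key is fully home, and the arm is still gripping it, turned clockwise against its stop; the items I rechecked on the bench had not moved.

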